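# Feel the end float of a propeller drive shaft and centre it

## Task

Check the end float of the drive shaft in the bearing stand on the bench: pull the shaft out along its axis until it is firmly up against its outer stop, then push it in until it is firmly against its inner stop, leaning on each stop gently, with about 10 N for a good half second and never with more than 15 N. Then set the shaft in the middle of the travel you felt, to within about a millimetre and a half, and let go of it; leave the other things on the bench where they are.

Things in the scene. Friction and masses are not known exactly. Their poses are not given: they have to be found in the camera images.
- stand: Fixed stand: dark base plate 130 x 200 x 10 mm, aluminium pedestal, horizontal ribbed bearing tube 60 mm diameter (flanges 72). Origin: bench top, below the tube's front face; y along the shaft axis, outward from the tube to the hub; z up. Shaft axis 85 mm above the bench; plate from y = -130 to +70 mm, tube from y = -115 to 0; top of flanges at 121 mm.
- shaft: Steel shaft, 12 mm diameter, level; slides along its axis in the tube with about 1.5 N friction and stays where left; 0.25 to 0.5 kg. It has a firm inner and a firm outer stop; the travel between them differs each time, from 7 to 20 mm, and must be felt; it starts between them. Origin: middle of the hub on its outer end, on the axis; y outward, axes as the stand's.
- bearing: The pair of stops fixed inside the tube, out of sight. Origin on the axis, 55 to 65 mm behind the tube's front face; axes as the stand's. Where the stops lie must be felt.
- spool: Bystander: a loose grey plastic reel standing upright, 54 mm diameter, 38 mm high; origin at the centre of its underside.
- carton: Bystander: a loose open cardboard box, 90 x 110 x 70 mm high; origin at the centre of its underside.
- driver: Bystander: a loose screwdriver, 170 mm long, lying on the bench along its x axis.
- hub (a point): Middle of the hub, on the shaft axis (the same point as the shaft's origin): a plain steel cylinder 30 mm diameter, 44 mm long along the axis, the place to grip; a 20 mm dark nut beyond it, 20 to 52 mm of bare shaft between it and the tube.

How it is judged (in metres and radians):
On the way, in this order (a step that is already met when the one before it is completed fails the run):
1. the shaft is pulled out and held against its outer stop with 5 N or more (contact force between shaft and bearing above 5 N and y of shaft in the frame of bearing above 0.1205 m), for 0.4 s.
2. the shaft is pushed in and held against its inner stop with 5 N or more (contact force between shaft and bearing above 5 N and y of shaft in the frame of bearing below 0.1155 m), for 0.4 s.
At the end, for the whole second after the job is handed in: The shaft is at rest within 1.5 mm of the middle of its travel between the two stops, and released (y of shaft in the frame of bearing between 0.1165 and 0.1195 m and linear speed of shaft below 0.005 m/s); the robot touches nothing.
It fails at once if the shaft is forced against a stop with more than 15 N (contact force between shaft and bearing above 15 N).
It fails at once if a bystander is disturbed (moved more than 20 mm) (distance of any of spool, carton, driver from where it was at the start of the episode above 0.02 m).
It also fails if it takes over 48 s, if anything falls off the work surface, if the arm or the gripper's body presses on something with over 40 N, if the wrist force passes 120 N, or if a joint passes its speed limit or range.

## Robot

A 6-joint arm with a two-finger parallel gripper is mounted at the origin on the work surface. World frame = base frame: x ahead of the robot, y to its left, z up, the work surface at z = 0. Lengths are in m, angles in degrees, forces in N, time in s.
With the tool pointing down it reaches from about 0.25 to 0.725 m from the base axis. Payload 9.7 kg.
Tool frame: the origin (TCP) lies midway between the tips of the shut fingers; the grasp point (between the pads) lies 19 mm behind it; x points along the fingers, y is the direction in which the jaws open and shut, and the axes are right-handed (so a half turn about x gives the same grasp; the last joint's range is limited). The gripper opens to 85 mm and grips with 20 to 120 N. Pads are 22 mm wide; open, the fingers measure 114 mm over their backs; the gripper's body (76 mm by 85 mm) begins 54 mm behind the grasp point. The pads swing forward as they close: fully open they stand 13 mm farther back than shut.
Start: joints at [67.494, 4.979, 10.078, 95.1, 0, 90], TCP at [0.211, 0.508, 0.231] pointing down, gripper open.
Joint ranges: [-179.16, 179.16], [-48.56, 103.87], [-65.8, 70.77], [-126.05, 130.52], [-82.76, 87.17], [-180, 180]. Speed limits (degrees/s): [127.2, 127.2, 147.25, 180, 180, 180].

## Interface

Orientations are given as [roll, pitch, yaw] about the fixed x, y, z axes, in that order (R = Rz(yaw) Ry(pitch) Rx(roll)).
In Python, from workcell import bot, cams gives the robot as it stands.
- The arm moves only by the tool apply_moves, never from a script. Its argument "commands" is a list of rows, each a list of 5 numbers: the shift along the tool's x, y, z in m, then the turn about the tool's x in rad, then the opening, from -1 (shut) to 1 (fully open). In form: [[tx, ty, tz, roll, hand], ...]. A call has 1 to 12 rows; each row is the pose to reach, as a shift and turn from the pose measured when the call began, along the tool's axes at that moment; what a row does not reach only later rows make up. A row lasts 1/10 s, in which the tool goes at most 50 mm and 8.59 degrees, less where a joint would pass 70% of its speed; a pose out of reach is approached as far as the arm can. A call with a gripper value outside its range is refused whole. The fingers move at their own pace and stop on an object; "newtons" is the grip in N (left out, the last holds). Time passes only in rows, so rows that repeat a pose let the fingers close. It gives the time, the measured TCP pose, the force and the opening at its end, in the units of the state.
- bot.get_obs(): the state, without advancing time (a new reading comes with each control period).
- cams.camera(name): name is "scene" or "top"; returns a dict with "frame" (420x560x3 uint8, blue, green, red), "depth" (420x560 float32, m along the optical axis (not along the pixel's ray), 0 where there is no reading), "camera_matrix" (3x3 intrinsics, pixels), "R" (3x3) and "t" (3): a world point X has camera coordinates R X + t. Camera axes: x right, y down, z forward; pixel columns grow to the right and rows downward; lengths in m; the calibration is good to about 2 mm. A picture is of the moment at which its call begins.
- bot.job_done(): hands the job in, once; it reports no verdict.
Trained networks look in the newest picture that a camera, given by its name, has taken for a name from the list of things; names that differ only in an ending like _2 or _b are one class to them, and where a whole thing is asked for, a point or a joint stands for the part that bears it (a point fixed in the world has none). Each returns a list of dicts, best first, with "confidence" (0 to 1); they miss things now and then, are a little off and sometimes report something else, mostly with a low value. They report only what shows in the picture. A call takes as long as a camera call.
- cams.spot_in(name, camera): "rect" ([left, top, right, bottom] in pixels, round what is visible of it).
The state is a dict: "time": time; "q": joint angles; "qd": joint speeds; "joint_efforts": joint torques, N m; "ee_pos": TCP position; "tcp_rot": TCP orientation; "wrist_force": force on the tool from outside, world axes, zero at the start; "torque": the same for the moment, N m; "opening": finger opening in m.
Only numpy, scipy, OpenCV 4.12 (cv2) and the standard library are available. Lean on these libraries where they do the work, as an engineer would, in place of code of your own. Each camera call takes 0.05 s, during which the arm holds its last target. There are 200 camera calls.

## Working session

There is one attempt and no reset: what is moved stays moved. The work goes in short steps, Python scripts to look and compute and a tool call to move; the robot and the scene stay as the last step left them, time stands still between calls to the robot, and variables do not carry over. Pictures are saved under pics/ and viewed, about 8 in all and at most 12, crops included, and the job is handed in when it is done.

Besides the shell and the picture viewer there is one more tool, called after ">>>" as name(argument=value, ...), one argument or row to a line, values as JSON. apply_moves: Moves the arm, as the interface text tells. Its arguments: {"type":"object","properties":{"commands":{"type":"array"},"newtons":{"type":"number"}},"required":["commands"]}

```bash
mkdir -p pics; python3 - <<'E'
from workcell import bot,cams
import cv2,numpy as np
o=bot.get_obs();print({k:np.round(v,4) for k,v in o.items()})
ims=[]
for n in("scene","top"):
    c=cams.camera(n);np.savez(f"{n}.npz",**c);im=c["frame"].copy()
    print(n,c["R"].round(3).tolist(),c["t"].round(3))
    for t in("hub","shaft","stand","spool","carton","driver"):
        for d in cams.spot_in(t,n)[:1]:
            r=[int(v) for v in d["rect"]];print(t,d)
    cv2.imwrite(f"pics/{n}0.png",im)
E
```

```text
{'time': np.float64(0.0), 'q': array([ 6.74944e+01,  5.00910e+00,  1.00357e+01,  9.51003e+01,
       -1.40000e-03,  9.00014e+01]), 'qd': array([ 0.0641,  0.0191,  0.0932, -0.0101, -0.0038, -0.0509]), 'joint_efforts': array([-4.30000e-03, -5.20393e+01,  4.64805e+01,  1.66000e-02,
       -1.00000e-04, -0.00000e+00]), 'ee_pos': array([0.2104, 0.5079, 0.2306]), 'tcp_rot': array([ -88.8792,   89.9263, -111.3862]), 'wrist_force': array([ 0.6538,  0.2999, -0.2938]), 'torque': array([0.0343, 0.0375, 0.0176]), 'opening': np.float64(0.0854)}
scene [[-0.091, 0.996, -0.003], [0.77, 0.069, -0.634], [-0.632, -0.06, -0.773]] [ 0.088 -0.352  1.29 ]
hub {'rect': [212.1, 195.6, 306.9, 229.1], 'confidence': 0.68}
shaft {'rect': [207.7, 198.6, 312.6, 229.1], 'confidence': 0.94}
stand {'rect': [210.5, 185.7, 299.7, 265.3], 'confidence': 0.59}
spool {'rect': [415.9, 195.1, 445.9, 220.4], 'confidence': 0.91}
carton {'rect': [100.5, 211.2, 160.8, 261.9], 'confidence': 0.81}
driver {'rect': [176.5, 147.8, 185.8, 195.2], 'confidence': 0.51}
top [[0.012, -1.0, -0.005], [-0.989, -0.011, -0.145], [0.145, 0.007, -0.989]] [-0.028  0.511  0.989]
hub {'rect': [261.4, 184.6, 362.9, 217.1], 'confidence': 0.91}
shaft {'rect': [259.7, 185.8, 362.0, 214.6], 'confidence': 0.65}
stand {'rect': [266.5, 174.4, 352.4, 237.3], 'confidence': 0.66}
spool {'rect': [126.5, 231.0, 150.0, 257.6], 'confidence': 0.63}
carton {'rect': [396.7, 155.9, 459.0, 205.4], 'confidence': 0.9}
driver {'rect': [402.1, 266.7, 423.5, 313.8], 'confidence': 0.81}
```

```bash
python3 - <<'E'
import cv2,numpy as np
a=cv2.imread("pics/scene0.png");b=cv2.imread("pics/top0.png")
v=np.hstack([cv2.resize(a[150:290,180:320],(400,400)),cv2.resize(b[140:280,240:380],(400,400))])
cv2.imwrite("pics/v1.png",v)
for n in("scene","top"):
    c=np.load(n+".npz");d=c["depth"];K=c["camera_matrix"]
    vv,uu=np.mgrid[:420,:560];P=np.stack([(uu-K[0,2])/K[0,0]*d,(vv-K[1,2])/K[1,1]*d,d],-1)
    W=(P-c["t"])@c["R"]
    np.save(n+"W.npy",W)
    m=(d>0)&(W[...,2]>.065)&(W[...,2]<.14)&(W[...,0]>.2)&(W[...,0]<.75)&(abs(W[...,1])<.25)
    m[:, :] &= True
    if n=="top": m&=(uu>240)&(uu<380)&(vv>140)&(vv<280)
    else: m&=(uu>190)&(uu<330)&(vv>170)&(vv<280)
    p=W[m];print(n,K[0,0],len(p))
    q=p[:,:2].mean(0);U,S,V=np.linalg.svd(p[:,:2]-q,full_matrices=False);print(q,V[0],S)
    s=(p[:,:2]-q)@V[0];t=(p[:,:2]-q)@V[1]
    for k in np.arange(-.14,.14,.006):
        g=(s>=k)&(s<k+.006)
        if g.sum():print(f"{k:.3f} n{g.sum()} t {t[g].min():.3f} {t[g].max():.3f} mid {t[g].mean():.4f} zmax {np.percentile(p[g,2],95):.3f}")
E
```

```text
scene 381.2053344115809 1908
[ 0.54564789 -0.10897044] [-0.18082861 -0.98351462] [2.60098039 0.63970979]
-0.134 n17 t -0.001 0.011 mid 0.0028 zmax 0.094
-0.128 n25 t -0.005 0.014 mid 0.0016 zmax 0.096
-0.122 n28 t -0.007 0.013 mid 0.0006 zmax 0.097
-0.116 n35 t -0.010 0.019 mid 0.0009 zmax 0.100
-0.110 n36 t -0.008 0.013 mid -0.0008 zmax 0.100
-0.104 n30 t -0.008 0.015 mid 0.0006 zmax 0.100
-0.098 n35 t -0.008 0.015 mid 0.0002 zmax 0.100
-0.092 n34 t -0.009 0.019 mid 0.0009 zmax 0.101
-0.086 n32 t -0.008 0.017 mid 0.0005 zmax 0.102
-0.080 n34 t -0.008 0.017 mid 0.0016 zmax 0.100
-0.074 n18 t -0.007 0.014 mid -0.0002 zmax 0.100
-0.068 n13 t 0.002 0.012 mid 0.0064 zmax 0.092
-0.062 n14 t 0.003 0.012 mid 0.0063 zmax 0.092
-0.056 n11 t 0.003 0.012 mid 0.0065 zmax 0.092
-0.050 n13 t 0.003 0.012 mid 0.0065 zmax 0.092
-0.044 n12 t 0.002 0.012 mid 0.0072 zmax 0.092
-0.038 n132 t -0.025 0.041 mid 0.0108 zmax 0.116
-0.032 n99 t -0.027 0.033 mid -0.0074 zmax 0.121
-0.026 n55 t -0.027 0.022 mid -0.0091 zmax 0.120
-0.020 n62 t -0.020 0.035 mid -0.0034 zmax 0.115
-0.014 n68 t -0.020 0.036 mid -0.0
[... 2374 characters left out ...]
13 t -0.002 0.009 mid 0.0024 zmax 0.092
0.058 n11 t -0.003 0.006 mid 0.0017 zmax 0.092
0.064 n14 t -0.003 0.008 mid 0.0020 zmax 0.093
0.070 n16 t -0.010 0.011 mid 0.0017 zmax 0.098
0.076 n30 t -0.012 0.016 mid 0.0015 zmax 0.099
0.082 n31 t -0.013 0.015 mid -0.0001 zmax 0.101
0.088 n31 t -0.011 0.016 mid 0.0013 zmax 0.101
0.094 n31 t -0.013 0.017 mid -0.0001 zmax 0.101
0.100 n32 t -0.012 0.016 mid 0.0007 zmax 0.101
0.106 n28 t -0.012 0.016 mid -0.0001 zmax 0.100
0.112 n32 t -0.013 0.015 mid -0.0003 zmax 0.101
0.118 n22 t -0.009 0.013 mid 0.0008 zmax 0.098
0.124 n22 t -0.010 0.012 mid 0.0007 zmax 0.098
0.130 n16 t -0.006 0.008 mid 0.0006 zmax 0.094
0.136 n2 t -0.000 0.002 mid 0.0008 zmax 0.090
```

View pics/v1.png

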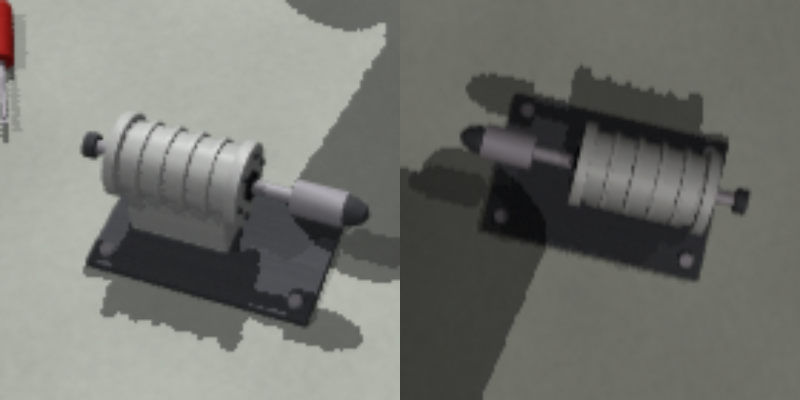

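View pics/scene0.png

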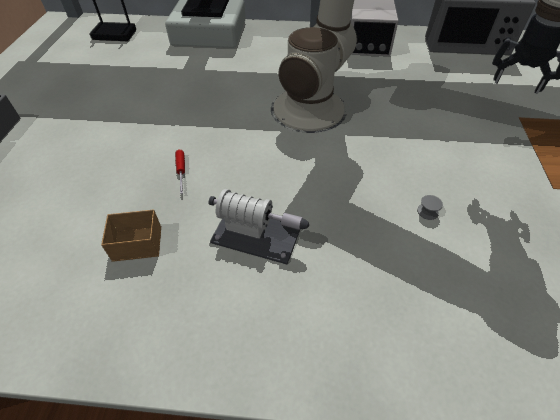

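The stand is at the centre with the hub pointing to +y, at about (303,223) in the scene view and (365,192) in the top view. The other objects are well clear of it. Next I'll fit the shaft axis.

```bash
cat > geo.py <<'E'
import numpy as np
from scipy.spatial.transform import Rotation as Ro
from workcell import bot
def toolR(o): return Ro.from_euler("xyz",o["tcp_rot"],degrees=True).as_matrix()
E
python3 - <<'E'
import numpy as np
from scipy.optimize import least_squares
from geo import *
for names in (("top",),("scene",),("top","scene")):
    P=[]
    for n in names:
        W=np.load(n+"W.npy").reshape(-1,3)
        P.append(W[(W[:,2]>.065)&(W[:,2]<.14)&(W[:,0]>.45)&(W[:,0]<.63)&(abs(W[:,1]+.09)<.16)])
    P=np.vstack(P); u0=np.array([.22,.975])
    s=(P[:,:2]-[.53,-.11])@u0
    def res(x,full=False):
        u=np.array([np.sin(x[1]),np.cos(x[1])]);q=P[:,:2]-[x[0],-.07]
        y=q@u;lat=q@[u[1],-u[0]];r=np.hypot(lat,P[:,2]-.085-x[2])
        e=np.where((y>.036)&(y<.064)&(0*y==0),r-.006,0)  # placeholder
        k=np.stack([abs(r-.006),abs(r-.015),abs(r-.030),abs(r-.036)]).min(0)
        if full:return y,r
        return k
    f=least_squares(res,[.54,.22,0],loss="soft_l1",f_scale=.001,x_scale=[.01,.05,.01])
    y,r=res(f.x,True)
    h=y[(abs(r-.015)<.002)]; fl=y[abs(r-.036)<.0015]
    u=np.array([np.sin(f.x[1]),np.cos(f.x[1])])
    h=h[(h>np.max(fl)+.015)]
    lo,hi=np.percentile(h,[1,99]);c=(lo+hi)/2
    print(names,f.x,np.degrees(f.x[1]),len(P),f.cost,"hub",lo,hi,hi-lo,"flange",fl.min(),fl.max(),"hub xy",np.array([f.x[0],-.07])+c*u)
o=bot.get_obs();print(toolR(o).round(3))
E
```

```text
('top',) [ 0.5405752  0.2252049 -0.0007917] 12.903290312919982 1748 0.0012954172045107181 hub 0.033441473535706645 0.08344118067555817 0.049999707139851524 flange -0.1197524196817236 -0.00496654885235862 hub xy [ 0.55362551 -0.01303441]
('scene',) [ 5.42561469e-01  2.27697472e-01 -2.79746033e-04] 13.04610413823325 1908 0.0015497759670166842 hub 0.03384932259174808 0.08107467658700415 0.04722535399525607 flange -0.1191225671921664 -0.003837908735689049 hub xy [ 0.55553265 -0.01402117]
('top', 'scene') [ 5.41755066e-01  2.26811537e-01 -4.02664802e-04] 12.995343817848987 3656 0.0030403033439123225 hub 0.03407364356746199 0.08361066425652511 0.04953702068906312 flange -0.12004598111139297 -0.00368777033180343 hub xy [ 0.55498701 -0.01266489]
[[ 0.     0.383  0.924]
 [ 0.     0.924 -0.383]
 [-1.     0.     0.   ]]
```

>>> apply_moves(
  commands=[
    [0.04,-0.351,0.518,1.405,1],
    [0.04,-0.351,0.518,1.405,1],
    [0.04,-0.351,0.518,1.405,1],
    [0.04,-0.351,0.518,1.405,1],
    [0.04,-0.351,0.518,1.405,1],
    [0.04,-0.351,0.518,1.405,1],
    [0.04,-0.351,0.518,1.405,1],
    [0.04,-0.351,0.518,1.405,1],
    [0.04,-0.351,0.518,1.405,1],
    [0.04,-0.351,0.518,1.405,1],
    [0.04,-0.351,0.518,1.405,1],
    [0.04,-0.351,0.518,1.405,1],
  ],
  newtons=60,
)

```text
time: 1.9
ee_pos: [0.5407, 0.006, 0.1931]
tcp_rot: [114.2, 90.0, 11.2]
wrist_force: [1.1, 0.0, 0.1]
opening: 0.0853
```

```bash
cat >> geo.py <<'E'
def report(goal,th=13.0):
    o=bot.get_obs();R=toolR(o);u=np.array([np.sin(np.radians(th)),np.cos(np.radians(th)),0])
    ya=np.degrees(np.arctan2(R[1,1],R[0,1]))
    print("t",o["time"],"shift",(R.T@(np.array(goal)-o["ee_pos"])).round(4),"roll",np.radians(ya+th).round(4),"R",R.round(3).tolist(),"s",(o["ee_pos"]@u).round(5))
E
python3 -c "
from geo import *
report([.5545,-.015,.16])"
```

```text
t 1.9 shift [0.0331 0.0181 0.0173] roll -0.0005 R [[0.001, 0.974, -0.225], [0.0, -0.225, -0.974], [-1.0, 0.001, -0.0]] s 0.12747
```

>>> apply_moves(
  commands=[
    [0.033,0.018,0.0173,0,1],
    [0.033,0.018,0.0173,0,1],
    [0.033,0.018,0.0173,0,1],
    [0.033,0.018,0.0173,0,1],
  ],
)

```text
time: 2.3
ee_pos: [0.5544, -0.0142, 0.1612]
tcp_rot: [111.5, 89.9, 8.5]
wrist_force: [-0.2, 0.4, -0.1]
opening: 0.0852
```

```bash
python3 - <<'E'
from geo import *
from workcell import cams
import cv2
a=cams.camera("scene")["frame"];b=cams.camera("top")["frame"]
cv2.imwrite("pics/v2.png",np.hstack([cv2.resize(a[140:280,210:350],(400,400)),cv2.resize(b[130:270,220:360],(400,400))]))
report([.5545,-.015,.066])
E
```

```text
t 2.4 shift [ 0.0955 -0.      0.0011] roll 0.0009 R [[0.003, 0.975, -0.224], [0.0, -0.224, -0.975], [-1.0, 0.003, -0.001]] s 0.11116
```

View pics/v2.png

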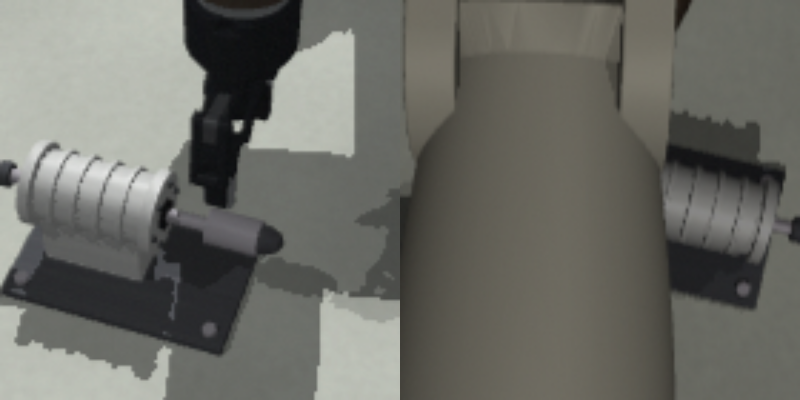

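The scene view shows the open gripper straddling above the hub (hub at about (240,230) in the crop, fingers at (215,170)). The top view is blocked by the arm. I'm descending.

>>> apply_moves(
  commands=[
    [0.03,0,0.001,0,1],
    [0.06,0,0.001,0,1],
    [0.085,0,0.001,0,1],
    [0.095,0,0.001,0,1],
    [0.095,0,0.001,0,1],
    [0.095,0,0.001,0,1],
  ],
)

```text
time: 3.0
ee_pos: [0.5552, -0.0146, 0.0681]
tcp_rot: [104.9, 89.7, 2.0]
wrist_force: [0.6, 0.1, 1.2]
opening: 0.0853
```

```bash
python3 - <<'E'
from geo import *
from workcell import cams
import cv2
a=cams.camera("scene")["frame"]
cv2.imwrite("pics/v3.png",cv2.resize(a[150:270,220:340],(480,480)))
report([.5545,-.015,.066])
print(bot.get_obs()["wrist_force"])
E
```

```text
t 3.05 shift [ 0.0024 -0.0008  0.0005] roll 0.0014 R [[0.005, 0.975, -0.224], [0.0, -0.224, -0.975], [-1.0, 0.005, -0.001]] s 0.11066
[ 0.27886991 -0.53949145  0.20462694]
```

View pics/v3.png

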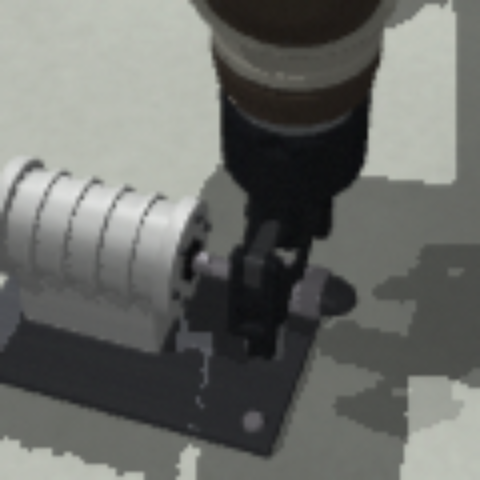

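The fingers straddle the hub, perhaps a few mm towards the tube side. I'll shift 3 mm outward and close.

>>> apply_moves(
  commands=[
    [0.002,-0.001,-0.003,0,1],
    [0.002,-0.001,-0.003,0,1],
    [0.002,-0.001,-0.003,0,-1],
    [0.002,-0.001,-0.003,0,-1],
    [0.002,-0.001,-0.003,0,-1],
    [0.002,-0.001,-0.003,0,-1],
    [0.002,-0.001,-0.003,0,-1],
    [0.002,-0.001,-0.003,0,-1],
    [0.002,-0.001,-0.003,0,-1],
    [0.002,-0.001,-0.003,0,-1],
  ],
  newtons=60,
)

```text
time: 4.05
ee_pos: [0.5551, -0.0115, 0.0666]
tcp_rot: [103.6, 89.7, 0.7]
wrist_force: [-4.2, -0.4, 5.3]
opening: 0.0282
```

```bash
cat >> geo.py <<'E'
def st():
    o=bot.get_obs();u=np.array([np.sin(np.radians(13)),np.cos(np.radians(13)),0]);f=np.array(o["wrist_force"])
    R=toolR(o)
    print("t",round(float(o["time"]),2),"s mm",(o["ee_pos"]@u*1000).round(2),"axial F",(f@u).round(2),"tool F",(R.T@f).round(2),"open",round(float(o["opening"])*1000,1),"z",o["ee_pos"][2].round(4))
E
python3 -c "
from geo import *
st()"
```

```text
t 4.05 s mm 113.61 axial F -1.29 tool F [-5.27 -3.95  1.28] open 28.2 z 0.0666
```

>>> apply_moves(
  commands=[
    [0,0,-0.0005,0,-1],
    [0,0,-0.001,0,-1],
    [0,0,-0.001,0,-1],
  ],
)

```text
time: 4.35
ee_pos: [0.5552, -0.0106, 0.0666]
tcp_rot: [102.6, 89.7, -0.3]
wrist_force: [-2.9, -0.5, 3.3]
opening: 0.0282
```

```bash
python3 -c "
from geo import *
st()"
```

```text
t 4.35 s mm 114.58 axial F -1.14 tool F [-3.29 -2.65  1.13] open 28.2 z 0.0666
```

>>> apply_moves(
  commands=[
    [0,-0.0002,-0.0003,0,-1],
    [0,-0.0002,-0.0006,0,-1],
    [0,-0.0002,-0.0006,0,-1],
  ],
)

```text
time: 4.65
ee_pos: [0.5554, -0.0099, 0.0666]
tcp_rot: [102.7, 89.7, -0.3]
wrist_force: [-0.0, -1.7, 3.0]
opening: 0.0283
```

```bash
python3 -c "
from geo import *
st()"
```

```text
t 4.65 s mm 115.25 axial F -1.68 tool F [-3.03  0.36  1.68] open 28.3 z 0.0666
```

>>> apply_moves(
  commands=[
    [0,0,-0.0004,0,-1],
    [0,0,-0.0007,0,-1],
    [0,0,-0.0007,0,-1],
  ],
)

```text
time: 4.95
ee_pos: [0.5556, -0.0092, 0.0666]
tcp_rot: [103.1, 89.7, 0.2]
wrist_force: [-1.7, -0.4, 2.7]
opening: 0.0285
```

>>> apply_moves(
  commands=[
    [0,0,-0.0004,0,-1],
    [0,0,-0.0007,0,-1],
    [0,0,-0.0008,0,-1],
  ],
)

```text
time: 5.25
ee_pos: [0.5557, -0.0084, 0.0666]
tcp_rot: [102.7, 89.7, -0.2]
wrist_force: [-1.0, -0.9, 3.0]
opening: 0.0282
```

>>> apply_moves(
  commands=[
    [0,0,-0.0004,0,-1],
    [0,0,-0.0008,0,-1],
    [0,0,-0.0008,0,-1],
  ],
)

```text
time: 5.55
ee_pos: [0.556, -0.0076, 0.0666]
tcp_rot: [103.4, 89.7, 0.5]
wrist_force: [-0.9, -0.4, 2.3]
opening: 0.0286
```

>>> apply_moves(
  commands=[
    [0,0,-0.0004,0,-1],
    [0,0,-0.0008,0,-1],
    [0,0,-0.0008,0,-1],
  ],
)

```text
time: 5.85
ee_pos: [0.5562, -0.0067, 0.0666]
tcp_rot: [103.7, 89.7, 0.8]
wrist_force: [-1.0, -0.9, 2.6]
opening: 0.0285
```

>>> apply_moves(
  commands=[
    [0,0,-0.0004,0,-1],
    [0,0,-0.0008,0,-1],
    [0,0,-0.0008,0,-1],
  ],
)

```text
time: 6.15
ee_pos: [0.5563, -0.0058, 0.0667]
tcp_rot: [104.7, 89.7, 1.7]
wrist_force: [-0.8, -0.3, 2.9]
opening: 0.0282
```

>>> apply_moves(
  commands=[
    [0,0,-0.0004,0,-1],
    [0,0,-0.0008,0,-1],
    [0,0,-0.0008,0,-1],
  ],
)

```text
time: 6.45
ee_pos: [0.5565, -0.005, 0.0666]
tcp_rot: [105.5, 89.7, 2.5]
wrist_force: [-1.8, -1.7, 3.5]
opening: 0.0281
```

>>> apply_moves(
  commands=[
    [0,0,-0.0004,0,-1],
    [0,0,-0.0008,0,-1],
    [0,0,-0.0008,0,-1],
  ],
)

```text
time: 6.75
ee_pos: [0.5567, -0.0041, 0.0666]
tcp_rot: [105.8, 89.7, 2.9]
wrist_force: [-0.3, -0.8, 2.9]
opening: 0.0283
```

>>> apply_moves(
  commands=[
    [0,0,-0.0004,0,-1],
    [0,0,-0.0008,0,-1],
    [0,0,-0.0008,0,-1],
  ],
)

```text
time: 7.05
ee_pos: [0.5568, -0.0039, 0.0666]
tcp_rot: [94.8, 89.7, -8.1]
wrist_force: [-2.4, -5.4, 3.4]
opening: 0.0279
```

>>> apply_moves(
  commands=[
    [0,0,-0.0006,0,-1],
    [0,0,-0.0008,0,-1],
    [0,0,-0.001,0,-1],
    [0,0,-0.001,0,-1],
  ],
)

```text
time: 7.45
ee_pos: [0.5568, -0.0038, 0.0666]
tcp_rot: [75.1, 89.7, -27.9]
wrist_force: [-2.0, -7.2, 3.7]
opening: 0.0287
```

```bash
python3 -c "
from geo import *
st();report([.5545,-.015,.066])"
```

```text
t 7.45 s mm 121.55 axial F -7.48 tool F [-3.68 -0.29  7.48] open 28.7 z 0.0666
t 7.45 shift [0.0007 0.0003 0.0114] roll 0.0007 R [[0.005, 0.975, -0.224], [-0.003, -0.224, -0.975], [-1.0, 0.005, 0.001]] s 0.12155
```

>>> apply_moves(
  commands=[
    [0,0,-0.0009,0,-1],
    [0,0,-0.0012,0,-1],
    [0,0,-0.0014,0,-1],
    [0,0,-0.0014,0,-1],
    [0,0,-0.0014,0,-1],
    [0,0,-0.0014,0,-1],
    [0,0,-0.0014,0,-1],
    [0,0,-0.0014,0,-1],
    [0,0,-0.0014,0,-1],
    [0,0,-0.0014,0,-1],
  ],
)

```text
time: 8.45
ee_pos: [0.5568, -0.0037, 0.0666]
tcp_rot: [52.8, 89.6, -50.3]
wrist_force: [-3.4, -8.9, 4.4]
opening: 0.0284
```

```bash
python3 -c "
from geo import *
st();report([.5545,-.015,.066])"
```

```text
t 8.45 s mm 121.63 axial F -9.49 tool F [-4.42 -1.3   9.51] open 28.4 z 0.0666
t 8.45 shift [0.0007 0.0003 0.0115] roll -0.0001 R [[0.004, 0.974, -0.225], [-0.005, -0.225, -0.974], [-1.0, 0.005, 0.004]] s 0.12163
```

Outer stop held at 9.5 N, at s ≈ 121.5 mm. Now I'll push in; the first 6 mm must be free.

>>> apply_moves(
  commands=[
    [0,0,0.001,0,-1],
    [0,0,0.002,0,-1],
    [0,0,0.003,0,-1],
    [0,0,0.004,0,-1],
    [0,0,0.005,0,-1],
    [0,0,0.006,0,-1],
    [0,0,0.0065,0,-1],
    [0,0,0.0065,0,-1],
  ],
)

```text
time: 9.25
ee_pos: [0.5553, -0.0102, 0.0666]
tcp_rot: [52.0, 89.6, -51.0]
wrist_force: [-0.4, 0.5, 2.4]
opening: 0.0286
```

```bash
python3 -c "
from geo import *
st()"
```

```text
t 9.25 s mm 115.01 axial F 0.39 tool F [-2.38 -0.49 -0.38] open 28.6 z 0.0666
```

>>> apply_moves(
  commands=[
    [0,0,0.0006,0,-1],
    [0,0,0.0012,0,-1],
    [0,0,0.0014,0,-1],
  ],
)

```text
time: 9.55
ee_pos: [0.555, -0.0116, 0.0667]
tcp_rot: [52.7, 89.6, -50.3]
wrist_force: [0.2, 1.5, 2.0]
opening: 0.0283
```

>>> apply_moves(
  commands=[
    [0,0,0.0004,0,-1],
    [0,0,0.0008,0,-1],
    [0,0,0.0011,0,-1],
  ],
)

```text
time: 9.85
ee_pos: [0.5548, -0.0127, 0.0667]
tcp_rot: [52.9, 89.6, -50.2]
wrist_force: [-1.1, 1.8, 2.0]
opening: 0.0284
```

>>> apply_moves(
  commands=[
    [0,0,0.0004,0,-1],
    [0,0,0.0008,0,-1],
    [0,0,0.0011,0,-1],
  ],
)

```text
time: 10.15
ee_pos: [0.5545, -0.0138, 0.0666]
tcp_rot: [52.1, 89.6, -50.9]
wrist_force: [-0.6, 1.3, 1.7]
opening: 0.0285
```

>>> apply_moves(
  commands=[
    [0,0,0.0004,0,-1],
    [0,0,0.0008,0,-1],
    [0,0,0.0011,0,-1],
  ],
)

```text
time: 10.45
ee_pos: [0.5542, -0.0149, 0.0666]
tcp_rot: [52.3, 89.6, -50.7]
wrist_force: [0.0, 1.5, 2.4]
opening: 0.0286
```

>>> apply_moves(
  commands=[
    [0,0,0.0004,0,-1],
    [0,0,0.0008,0,-1],
    [0,0,0.0011,0,-1],
  ],
)

```text
time: 10.75
ee_pos: [0.554, -0.016, 0.0666]
tcp_rot: [52.1, 89.6, -51.0]
wrist_force: [-0.8, 1.6, 2.6]
opening: 0.0284
```

>>> apply_moves(
  commands=[
    [0,0,0.0004,0,-1],
    [0,0,0.0008,0,-1],
    [0,0,0.0011,0,-1],
  ],
)

```text
time: 11.05
ee_pos: [0.5538, -0.0171, 0.0666]
tcp_rot: [52.3, 89.6, -50.7]
wrist_force: [-0.8, 2.3, 2.5]
opening: 0.0283
```

>>> apply_moves(
  commands=[
    [0,0,0.0004,0,-1],
    [0,0,0.0008,0,-1],
    [0,0,0.0011,0,-1],
  ],
)

```text
time: 11.35
ee_pos: [0.5535, -0.0182, 0.0666]
tcp_rot: [51.9, 89.6, -51.1]
wrist_force: [0.0, 1.7, 1.8]
opening: 0.0282
```

>>> apply_moves(
  commands=[
    [0,0,0.0004,0,-1],
    [0,0,0.0008,0,-1],
    [0,0,0.0011,0,-1],
  ],
)

```text
time: 11.65
ee_pos: [0.5532, -0.0193, 0.0666]
tcp_rot: [51.9, 89.6, -51.1]
wrist_force: [-0.0, 1.0, 2.0]
opening: 0.0282
```

>>> apply_moves(
  commands=[
    [0,0,0.0004,0,-1],
    [0,0,0.0008,0,-1],
    [0,0,0.0011,0,-1],
  ],
)

```text
time: 11.95
ee_pos: [0.553, -0.0204, 0.0667]
tcp_rot: [52.5, 89.6, -50.5]
wrist_force: [-0.5, 1.0, 2.2]
opening: 0.0282
```

>>> apply_moves(
  commands=[
    [0,0,0.0004,0,-1],
    [0,0,0.0008,0,-1],
    [0,0,0.0011,0,-1],
  ],
)

```text
time: 12.25
ee_pos: [0.5527, -0.0216, 0.0666]
tcp_rot: [52.1, 89.6, -50.9]
wrist_force: [0.3, 1.1, 2.2]
opening: 0.0285
```

>>> apply_moves(
  commands=[
    [0,0,0.0004,0,-1],
    [0,0,0.0008,0,-1],
    [0,0,0.0011,0,-1],
  ],
)

```text
time: 12.55
ee_pos: [0.5525, -0.0224, 0.0667]
tcp_rot: [56.0, 89.6, -47.0]
wrist_force: [0.4, 4.2, 1.7]
opening: 0.028
```

>>> apply_moves(
  commands=[
    [0,0,0.0006,0,-1],
    [0,0,0.001,0,-1],
    [0,0,0.001,0,-1],
  ],
)

```text
time: 12.85
ee_pos: [0.5525, -0.0227, 0.0667]
tcp_rot: [69.7, 89.7, -33.3]
wrist_force: [1.3, 7.2, 1.5]
opening: 0.0287
```

```bash
python3 -c "
from geo import *
st()"
```

```text
t 12.85 s mm 102.21 axial F 7.31 tool F [-1.51 -0.34 -7.31] open 28.7 z 0.0667
```

>>> apply_moves(
  commands=[
    [0,0,0.0009,0,-1],
    [0,0,0.0012,0,-1],
    [0,0,0.0014,0,-1],
    [0,0,0.0014,0,-1],
    [0,0,0.0014,0,-1],
    [0,0,0.0014,0,-1],
    [0,0,0.0014,0,-1],
    [0,0,0.0014,0,-1],
    [0,0,0.0014,0,-1],
    [0,0,0.0014,0,-1],
  ],
)

```text
time: 13.85
ee_pos: [0.5525, -0.0227, 0.0666]
tcp_rot: [96.7, 89.7, -6.3]
wrist_force: [2.7, 10.3, 1.1]
opening: 0.0287
```

```bash
python3 -c "
from geo import *
st()"
```

```text
t 13.85 s mm 102.13 axial F 10.68 tool F [ -1.1    0.32 -10.68] open 28.7 z 0.0666
```

Inner stop held at 10.7 N, at s = 102.13 mm, giving a travel of about 19.3 mm and a middle at s = 111.88. I'll move out 9.75 mm.

>>> apply_moves(
  commands=[
    [0,0,-0.001,0,-1],
    [0,0,-0.002,0,-1],
    [0,0,-0.003,0,-1],
    [0,0,-0.004,0,-1],
    [0,0,-0.005,0,-1],
    [0,0,-0.006,0,-1],
    [0,0,-0.007,0,-1],
    [0,0,-0.008,0,-1],
    [0,0,-0.009,0,-1],
    [0,0,-0.0098,0,-1],
    [0,0,-0.0098,0,-1],
    [0,0,-0.0098,0,-1],
  ],
)

```text
time: 15.05
ee_pos: [0.5547, -0.013, 0.0667]
tcp_rot: [100.4, 89.7, -2.6]
wrist_force: [-1.8, -0.4, 1.4]
opening: 0.0282
```

```bash
python3 -c "
from geo import *
st()"
```

```text
t 15.05 s mm 112.12 axial F -0.81 tool F [-1.39 -1.65  0.8 ] open 28.2 z 0.0667
```

```bash
python3 -c "
from workcell import cams
import cv2,numpy as np
np.save('pre.npy',np.mean([cams.camera('scene')['frame'].astype(float) for _ in range(4)],0))"
```

>>> apply_moves(
  commands=[
    [0,0,0,0,0],
    [0,0,0,0,1],
    [0,0,0,0,1],
    [0,0,0,0,1],
    [0,0,0,0,1],
    [0,0,0,0,1],
    [0,0,0,0,1],
    [0,0,0,0,1],
  ],
)

```text
time: 16.05
ee_pos: [0.5547, -0.013, 0.0667]
tcp_rot: [101.1, 89.7, -1.8]
wrist_force: [-0.4, 0.2, -0.4]
opening: 0.0855
```

>>> apply_moves(
  commands=[
    [-0.02,0,0,0,1],
    [-0.05,0,0,0,1],
    [-0.08,0,0,0,1],
    [-0.11,0,0,0,1],
    [-0.13,0,0,0,1],
    [-0.15,0,0,0,1],
    [-0.15,0,0,0,1],
    [-0.15,0,0,0,1],
  ],
)

```text
time: 16.85
ee_pos: [0.554, -0.013, 0.2164]
tcp_rot: [100.8, 89.7, -2.1]
wrist_force: [0.4, 0.3, -0.7]
opening: 0.0859
```

```bash
python3 - <<'E'
from geo import *
from workcell import cams
import cv2
st()
post=np.mean([cams.camera('scene')['frame'].astype(float) for _ in range(4)],0);pre=np.load('pre.npy')
g=lambda a:cv2.cvtColor(a.astype(np.float32),cv2.COLOR_BGR2GRAY)
a,b,o=g(pre),g(post),g(np.load('scene.npz')['frame'].astype(float))
for n,(r0,r1,c0,c1) in {"rear nut":(192,212,202,217),"front nut":(214,236,297,318)}.items():
    T=a[r0:r1,c0:c1]
    print(n,"absdiff",np.abs(T-b[r0:r1,c0:c1]).max(),"pre->post",cv2.phaseCorrelate(T,b[r0:r1,c0:c1]),"orig->post",cv2.phaseCorrelate(o[r0:r1,c0:c1],b[r0:r1,c0:c1]))
cv2.imwrite("pics/v4.png",np.hstack([cv2.resize(x[150:270,190:330],(400,343)) for x in (pre.astype(np.uint8),post.astype(np.uint8))]))
E
```

```text
t 16.85 s mm 111.96 axial F 0.38 tool F [ 0.74  0.34 -0.38] open 85.9 z 0.2164
rear nut absdiff 2.1644897 pre->post ((0.5110958347285468, 0.0009646618909133764), 1.0000321765244007) orig->post ((0.01600874554926701, -0.22563024677912225), 1.0513814353942872)
front nut absdiff 94.33099 pre->post ((0.26330526892621187, -0.03138766103261226), 0.8492062588532766) orig->post ((0.0019254165568778348, -0.07399705236070986), 0.8959529250860214)
```

View pics/v4.png

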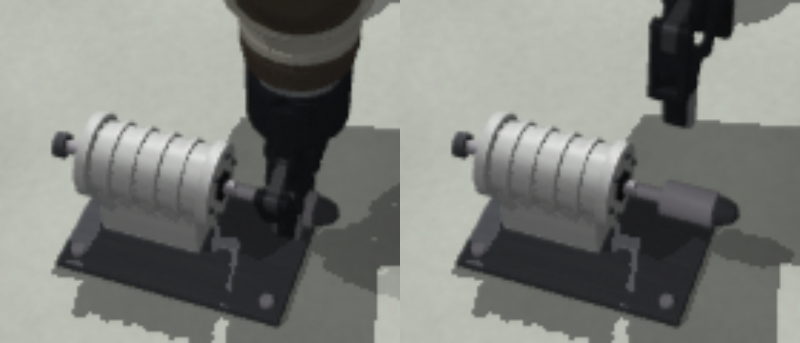

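The rear nut at (60,145) looks the same before and after release: the largest pixel change is 2 grey levels, so the shaft did not move. The gripper is clear of everything.

```bash
python3 -c "
from workcell import bot
print(bot.job_done())"
```

```text
the job is handed in; nothing more can be done
None
```

I felt both end stops, set the shaft close to the middle of its travel, released it and handed the job in at about 17 s. The hand-in reports no verdict.

| Step | TCP position along the axis | Wrist force along the axis |
|---|---|---|
| Outer stop, held about 0.8 s | 121.63 mm | 9.5 N at the end of the hold |
| Inner stop, held about 0.8 s | 102.13 mm | 10.7 N at the end of the hold |
| Shaft released | 112.12 mm | – |

- **Travel and middle:** the travel is about 19.3 mm and the middle is at 111.88 mm. The shaft was left about 0.25 mm from the middle, against the 1.5 mm allowed.
- **After release:** the rear nut looks the same in the pictures before and after (largest change 2 grey levels), so opening the gripper did not move the shaft. The gripper is about 15 cm above the hub and touching nothing.
- **Checks that disagreed:** the image-shift check reported 0.5 px at the rear nut. I took that as an artefact of the odd crop size, because the pixels there hardly changed. At the front nut the same check meant nothing, because the gripper covered part of the hub in the first picture.
- **Not checked:** I only read the force at the end of each move, so a short peak above 10.7 N would not have shown. I did not re-measure the spool, carton and screwdriver at the end, but the arm never went down near them.

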